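# Tip the backup battery into its tray and push it home

## Robot

A 6-joint arm with a two-finger parallel gripper is mounted at the origin on the work surface. World frame = base frame: x ahead of the robot, y to its left, z up, the work surface at z = 0. Lengths are in m, angles in rad, forces in N, time in s.
With the tool pointing down it reaches from about 0.35 to 0.775 m from the base axis. Payload 7.3 kg.
Tool frame: the origin (TCP) lies at the very end of the fingers, on their centre line; the grasp point (between the pads) lies 19 mm behind it; z points along the fingers, y is the line along which they close (so a half turn about z gives the same grasp; the last joint's range is limited). The gripper opens to 92 mm and grips with 3 to 60 N. Pads are 19 mm wide; open, the fingers measure 130 mm over their backs; the gripper's body (75 mm by 190 mm) begins 47 mm behind the grasp point.
Start: joints at [-1.417, 0.342, 1.524, -0, 1.275, -0.146], TCP at [0.155, -0.502, 0.227] pointing down, gripper open.
Joint ranges: [-2.53, 2.53], [-0.77, 2.02], [0.04, 2.7], [-1, 4.14], [0.28, 2.66], [-3.11, 3.11]. Speed limits (rad/s): [2.57, 2.57, 3.14, 3.14, 3.14, 3.14].

## Interface

Orientations are given as [roll, pitch, yaw] about the fixed x, y, z axes, in that order (R = Rz(yaw) Ry(pitch) Rx(roll)).
In Python, from cell import * gives the robot as it stands.
- The arm moves only by the tool step_arm, never from a script. Its argument "commands" is a list of rows, each a list of 7 numbers: the opening, from 0 (shut) to 1 (fully open), then the shift along the world's x, y, z in cm, then the turn, a rotation vector about the world's x, y, z in rad. A call has 1 to 5 rows; each row is the pose to reach, as a shift and turn from the pose commanded when the call began; what a row does not reach only later rows make up. A row lasts 1/12 s, in which the tool goes at most 41.7 mm and 7.16 degrees, less where a joint would pass 70% of its speed; a pose out of reach is approached as far as the arm can. A call with a gripper value outside its range is refused whole. The fingers move at their own pace and stop on an object; "grip_force" is the grip in N (left out, the last holds). Time passes only in rows, so rows that repeat a pose let the fingers close. It gives the time, the measured TCP pose, the force, the opening and the grip force at its end, in the units of the state.
- observe(): the state, without advancing time (a new reading comes with each control period).
- read_camera(name): name is "side" or "top" or "wrist"; returns the picture (420x560x3 uint8, red, green, blue); there is no depth.
- camera_model(name): a dict with "vfov" (degrees; the focal length in pixels is half the picture's height over the tangent of half this angle, whatever the lens; pixels are square), "cx", "cy" (the principal point, pixels), "k1" (the pictures are not rectified: a ray, as slopes to the right and down, at radius r is drawn at 1 + k1 r^2 times it, then the intrinsics apply), "world_to_cam" (4x4, takes a point from world to camera coordinates). Camera axes: x right, y up, looking along -z (the intrinsics and any distortion apply to the point x, -y, -z); pixel columns grow to the right and rows downward; lengths in m; the calibration is good to about 2 mm. A picture is of the moment at which its call begins: read the wrist's pose just before it. camera_model takes no time and is no camera call; for the wrist camera it gives the pose at the moment of the call.
- hand_in(): hands the job in; it is judged then, once.
The state is a dict: "time": time; "qpos": joint angles; "qvel": joint speeds; "joint_efforts": joint torques, N m; "tool_pos": TCP position; "tool_rot": TCP orientation; "contact_force": force on the tool from outside, world axes, zero at the start; "torque": the same for the moment, N m; "opening": finger opening in m; "grip_force": force on a finger pad.
Only numpy, scipy, OpenCV 4.12 (cv2) and the standard library are available. Lean on these libraries where they do the work, as an engineer would, in place of code of your own. Each camera call takes 0.05 s, during which the arm holds its last target. There are 200 camera calls.

## Task

The router's backup battery pack stands on its end on the desk in front of its tray. Slide it upright until its foot stands squarely against the front edge of the tray, tip it over that edge so that it lies on the tray with its contact end pointing in, then push it in until it has driven the contact plate back and sits fully home against the two stop posts. Do not press on the battery with more than 30 N at any time, leave the router, the power adapter and the mug where they are, and let go at the end.

Things in the scene. Friction and masses are not known exactly. Their poses are not given: they have to be found in the camera images.
- battery: Black box, 0.6 to 0.95 kg, too thick to grip: 95 mm along x, 98 along y, 151 tall along z. Origin: centre of its underside as it stands; z up to the contact end (two brass strips), x roughly towards the tray. It starts 30 to 80 mm short of the tray, up to 10 mm off its middle line, turned up to 0.2 rad. Friction 0.45 to 0.75: pushed below 60 mm up it slides, higher it may tip early.
- battery_top (a point): Middle of the battery's contact end, 151 mm from the battery's origin along its z. Over the tray's edge the battery tips for good past about 40 degrees of tilt.
- tray: Fixed grey tray, black floor, 250 mm long along its x, 142 wide. Origin: on the desk below the middle of its front edge; x points into the tray, z up. The floor is a slab 14 mm high, open at the front: its 14 mm front face is the step that the battery's foot meets. Side rails rise to 26 mm above the desk, 126 mm apart inside.
- stop_mid (a point): Point on the tray floor 195 mm in from the front edge. A fixed grey contact block (118 mm wide, 85 high) stands there with two stop posts (60 mm high, 42 mm either side of the middle) and a steel plate (64 mm wide, 10 to 60 mm up) between them. It is bolted differently each time: the posts' faces lie within 10 mm either way of this point, unmeasured, to be found by feel.
- contact_plate (a joint): Travel of the contact plate (m): 0 at the start, its face 12 mm in front of the posts' faces; grows as it is pushed along the tray's x; 0.012 when flush with the posts, where the battery's end stops. About 4 N of friction; it stays where it is left.
- router: Bystander: flat black router, 150 x 268 mm with its folded aerials, 32 mm high. Origin: centre of its underside.
- adapter: Bystander: black power adapter, 55 x 110 x 34 mm. Origin: centre of its underside.
- mug: Bystander: white mug, 80 mm across, 95 mm high. Origin: centre of its underside.
There are look-alikes about, which are no part of the job. Several things have the shape of the battery; the one meant has the colours described above.

How it is judged:
By the outcome, as a careful person would: the job done as asked, in the order asked, and still so for the second after the job is handed in, with the robot touching nothing.
It also fails if it takes over 67 s, if anything falls off the work surface, if the arm or the gripper's body presses on something with over 40 N, if the wrist force passes 120 N, or if a joint passes its speed limit or range.

## Working session

There is one attempt and no reset: what is moved stays moved. The work goes in short steps, Python scripts to look and compute and a tool call to move; the robot and the scene stay as the last step left them, time stands still between calls to the robot, and variables do not carry over. Pictures are saved under pics/ and viewed, at most 10 in all, crops included, and the job is handed in when it is done.

Besides the shell and the picture viewer there is one more tool, called after "Emit:" in YAML: its name, and indented under it one key for each argument. step_arm: Moves the arm, as the interface text tells. Its arguments: {"type":"object","properties":{"commands":{"type":"array"},"grip_force":{"type":"number"}},"required":["commands"]}

```bash
ls; mkdir -p pics
python3 - <<'E'
from cell import *
import cv2
for n in("side","top"):
    im=read_camera(n); cv2.imwrite(f"pics/{n}0.png",im[:,:,::-1])
    m=camera_model(n); print(n,m)
s=observe(); print({k:s[k] for k in("time","tool_pos","tool_rot","contact_force","opening")})
E
```

```text
pics
side {'vfov': 52.791755568697894, 'cx': 272.4842398836438, 'cy': 213.36937121158368, 'k1': -0.08740593719837454, 'world_to_cam': array([[-0.82359545, -0.56703797, -0.01258861,  0.47931462],
       [ 0.38291347, -0.57226301,  0.72518434, -0.28393814],
       [-0.41841105,  0.59243817,  0.68843969, -1.15694977],
       [ 0.        ,  0.        ,  0.        ,  1.        ]])}
top {'vfov': 52.483691067002674, 'cx': 280.3132435533236, 'cy': 204.94395761131898, 'k1': -0.04724537869670205, 'world_to_cam': array([[-2.87796340e-02, -9.99585428e-01, -8.39296717e-04,
         4.93443306e-02],
       [ 9.97329927e-01, -2.87710524e-02,  6.71211113e-02,
        -5.46595611e-01],
       [-6.71174322e-02,  1.09466528e-03,  9.97744482e-01,
        -1.14208177e+00],
       [ 0.00000000e+00,  0.00000000e+00,  0.00000000e+00,
         1.00000000e+00]])}
{'time': 0.1, 'tool_pos': array([ 0.15499612, -0.50119696,  0.22611829]), 'tool_rot': array([-3.14018963e+00, -2.28101261e-04,  2.99743355e-01]), 'contact_force': array([-0.81345257,  0.79814642,  0.33960036]), 'opening': 0.09181303607086914}
```

View pics/side0.png

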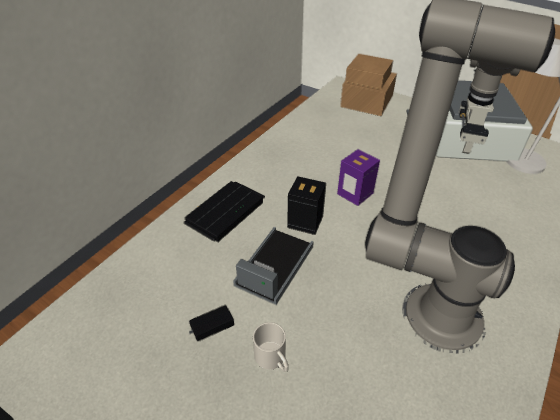

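View pics/top0.png

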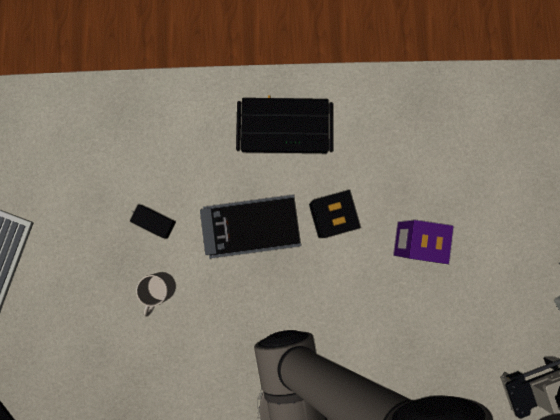

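The top view shows the tray (front edge near column 298, running left, i.e. world +y), the black battery at about (335,214) with brass strips at (335,206) and (339,221), the router at (285,125), the adapter at (153,221) and the mug at (156,290). The purple box is a decoy.

```bash
cat > h.py <<'E'
import numpy as np,cv2
from cell import *
def ray(m,u,v):
    f=210/np.tan(np.radians(m["vfov"]/2)); d=np.array([(u-m["cx"])/f,(v-m["cy"])/f]); p=d.copy()
    for _ in range(20): p=d/(1+m["k1"]*(p@p))
    W=m["world_to_cam"];R=W[:3,:3];t=W[:3,3]
    return -R.T@t, R.T@np.array([p[0],-p[1],-1])
def onz(m,u,v,z):
    c,d=ray(m,u,v); return c+d*(z-c[2])/d[2]
def proj(m,P):
    W=m["world_to_cam"]; c=W[:3,:3]@np.array(P)+W[:3,3]; p=np.array([c[0],-c[1]])/-c[2]
    f=210/np.tan(np.radians(m["vfov"]/2)); return p*(1+m["k1"]*(p@p))*f+[m["cx"],m["cy"]]
def brass(im,m,box,z=.151):
    a,b,c,d=box; s=im[b:d,a:c].astype(int)
    k=((s[:,:,0]-s[:,:,2]>60)).astype(np.uint8)
    n,_,st,ce=cv2.connectedComponentsWithStats(k)
    o=sorted([(st[i,4],*(ce[i]+[a,b])) for i in range(1,n)],reverse=True)[:2]
    return [(q,onz(m,q[1],q[2],z)) for q in o]
E
python3 - <<'E'
from h import *
im=cv2.imread("pics/top0.png")[:,:,::-1]; m=camera_model("top")
for q in brass(im,m,(305,180,365,245)): print(q)
ims=cv2.imread("pics/side0.png")[:,:,::-1]; ms=camera_model("side")
for q in brass(ims,ms,(285,170,330,235)): print(q)
# battery/tray contours
g=im.max(2)
for box,name in(((302,180,370,245),"bat"),((195,185,304,265),"floor")):
    a,b,c,d=box; k=(g[b:d,a:c]<45).astype(np.uint8)
    cs=max(cv2.findContours(k,0,2)[0],key=cv2.contourArea)
    r=cv2.boxPoints(cv2.minAreaRect(cs))+[a,b]; print(name)
    for p in r: print(p.round(1), onz(m,*p,.151 if name=="bat" else .014).round(4))
cv2.imwrite("pics/c1.png",cv2.resize(np.ascontiguousarray(im[175:270,195:370,::-1]),None,fx=4.5,fy=4.5,interpolation=2))
cv2.imwrite("pics/c2.png",cv2.resize(np.ascontiguousarray(ims[170:305,225:335,::-1]),None,fx=4.4,fy=4.4,interpolation=2))
E
```

```text
((np.int32(77), np.float64(338.4805194805195), np.float64(220.68831168831167)), array([ 0.49684517, -0.10520148,  0.151     ]))
((np.int32(77), np.float64(334.46753246753246), np.float64(206.15584415584416)), array([ 0.53217082, -0.09682743,  0.151     ]))
((np.int32(27), np.float64(312.3333333333333), np.float64(188.8148148148148)), array([ 0.50010747, -0.10461566,  0.151     ]))
((np.int32(26), np.float64(301.34615384615387), np.float64(186.46153846153845)), array([ 0.5347574 , -0.09526486,  0.151     ]))
bat
[307.9 201.2] [ 0.5461 -0.0331  0.151 ]
[349.1 189.4] [ 0.5718 -0.1339  0.151 ]
[359.9 227.2] [ 0.4797 -0.1563  0.151 ]
[318.7 238.9] [ 0.4544 -0.056   0.151 ]
floor
[203.9 209.2] [0.5425 0.2429 0.014 ]
[293.3 197.1] [ 0.5686 -0.0027  0.014 ]
[299.5 242.9] [ 0.4432 -0.0157  0.014 ]
[210.1 255. ] [0.4173 0.2282 0.014 ]
```

View pics/c1.png

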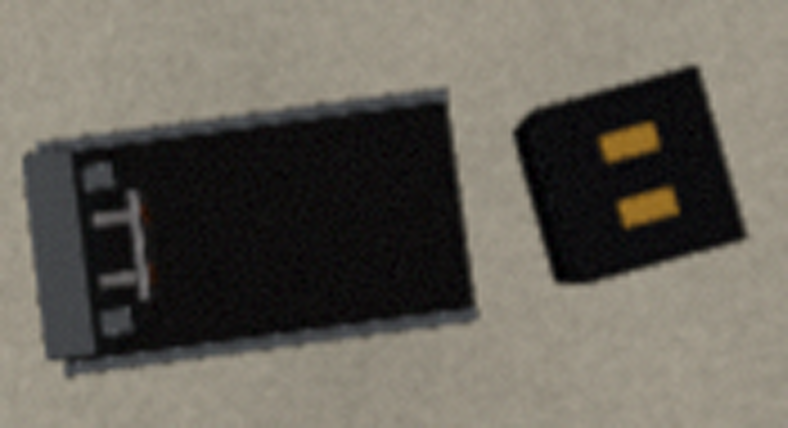

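Crop: the floor's front edge runs (294,198)–(299,244) in image pixels, with rails above and below it. The battery is turned about 7° to the tray. The purple box stands behind the battery, so I need its extent to clear it.

Run:
```python
from h import *
im=cv2.imread("pics/top0.png")[:,:,::-1]; m=camera_model("top")
g=im.max(2).astype(int); pts=[]
for v in range(203,240,2):
    row=g[v,285:312]; i=np.argmax(row>70); u=285+i-1+(70-row[i-1])/(row[i]-row[i-1]); pts.append(onz(m,u,v,.014)[:2])
pts=np.array(pts); p=np.polyfit(pts[:,0],pts[:,1],1); print("front edge slope deg",np.degrees(np.arctan(p[0])),"y at .506",np.polyval(p,.506))
s=im.astype(int); k=((s[:,:,2]-s[:,:,1]>25)&(s[:,:,0]>s[:,:,1]+10)).astype(np.uint8)
c=max(cv2.findContours(k,0,2)[0],key=cv2.contourArea)
for q in cv2.boxPoints(cv2.minAreaRect(c)): print("purple",q,onz(m,*q,.151).round(3),onz(m,*q,0).round(3))
yaw=np.radians(96);t=np.array([np.cos(yaw),np.sin(yaw)]);n=np.array([-t[1],t[0]]);O=np.array([.506,np.polyval(p,.506)])
d=np.array([.516,-.1005])-O; print(O,d@t,d@n)
```

```text
front edge slope deg 6.0060490812685865 y at .506 -0.010278141855344577
purple [393.02    255.85999] [ 0.409 -0.233  0.151] [ 0.4   -0.273  0.   ]
purple [398.52    217.35997] [ 0.501 -0.251  0.151] [ 0.505 -0.293  0.   ]
purple [453.67996 225.23996] [ 0.477 -0.385  0.151] [ 0.479 -0.447  0.   ]
purple [448.17996 263.74   ] [ 0.385 -0.366  0.151] [ 0.373 -0.426  0.   ]
[ 0.506      -0.01027814] -0.09077289799834674 -0.0005144667686696763
```

Emit:
step_arm:
  commands:
    - [0.65,4,4,3,0,0,0.12]
    - [0.65,8,8,6,0,0,0.24]
    - [0.65,12,12,9,0,0,0.36]
    - [0.65,16,15,9,0,0,0.48]
    - [0.65,20,18,9,0,0,0.6]

```text
time: 0.52
tool_pos: [0.2959, -0.37, 0.3052]
tool_rot: [3.14, 0.001, 0.905]
contact_force: [1.0, -1.1, 0.6]
opening: 0.063
grip_force: 0.0
```

Emit:
step_arm:
  commands:
    - [0.65,3,2,0,0,0,0.12]
    - [0.65,6,4,0,0,0,0.24]
    - [0.65,9,6,0,0,0,0.36]
    - [0.65,12,8,0,0,0,0.48]
    - [0.65,15,10,0,0,0,0.6]

```text
time: 0.93
tool_pos: [0.4462, -0.2695, 0.3035]
tool_rot: [-3.141, -0.0, 1.506]
contact_force: [0.1, -1.0, -0.3]
opening: 0.0595
grip_force: 0.0
```

Emit:
step_arm:
  commands:
    - [0.65,3,2,0,0,0,0.08]
    - [0.65,6,4,0,0,0,0.17]
    - [0.65,8,7,0,0,0,0.17]
    - [0.65,8,8.5,0,0,0,0.17]
    - [0.65,8,8.5,0,0,0,0.17]

```text
time: 1.35
tool_pos: [0.5254, -0.1827, 0.3031]
tool_rot: [-3.14, -0.002, 1.674]
contact_force: [-0.4, -0.7, -0.1]
opening: 0.0594
grip_force: 0.0
```

Emit:
step_arm:
  commands:
    - [0.65,0,0,0,0.104,0.011,0]
    - [0.65,0,0,0,0.208,0.022,0]
    - [0.65,0,0,0,0.312,0.033,0]
    - [0.65,0,0,0,0.416,0.044,0]
    - [0.65,0,0,0,0.521,0.055,0]

```text
time: 1.77
tool_pos: [0.5242, -0.1874, 0.3046]
tool_rot: [-3.14, -0.527, 1.668]
contact_force: [0.2, 0.7, -0.6]
opening: 0.0596
grip_force: 0.0
```

Emit:
step_arm:
  commands:
    - [0.65,0,1.3,-3,0,0,0]
    - [0.65,0,1.3,-7,0,0,0]
    - [0.65,0,1.3,-11,0,0,0]
    - [0.65,0,1.3,-15,0,0,0]
    - [0.65,0,1.3,-15,0,0,0]

```text
time: 2.18
tool_pos: [0.5209, -0.1721, 0.147]
tool_rot: [-3.126, -0.532, 1.661]
contact_force: [-1.1, 1.0, -0.2]
opening: 0.0596
grip_force: 0.0
```

Run:
```python
from h import *
im=read_camera("side"); cv2.imwrite("pics/s2.png",cv2.resize(np.ascontiguousarray(im[90:310,200:420,::-1]),None,fx=2.7,fy=2.7,interpolation=2))
```

```text
(no output)
```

View pics/s2.png

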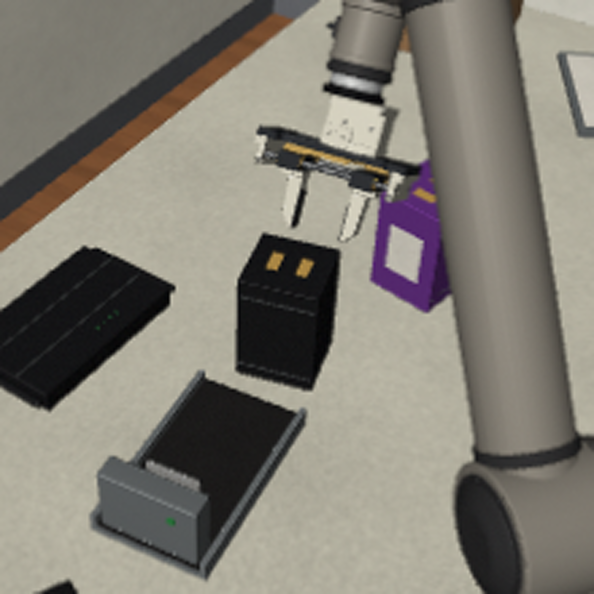

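The open gripper is tilted behind the battery, above it and to the left of the purple box. Nothing is touching. I'll descend next.

Emit:
step_arm:
  commands:
    - [0.65,0.2,-0.3,-3,0,0,0]
    - [0.65,0.3,-0.3,-6,0,0,0]
    - [0.65,0.3,-0.3,-8,0,0,0]
    - [0.65,0.3,-0.3,-9.7,0,0,0.01]
    - [0.65,0.3,-0.3,-9.7,0,0,0.01]

```text
time: 2.65
tool_pos: [0.5277, -0.1765, 0.0566]
tool_rot: [-3.137, -0.525, 1.678]
contact_force: [-0.3, 0.5, -0.4]
opening: 0.0597
grip_force: 0.0
```

Emit:
step_arm:
  commands:
    - [0.65,0,0.3,0,0,0,0]
    - [0.65,0,0.6,0,0,0,0]
    - [0.65,0,0.9,0,0,0,0]
    - [0.65,0,1.2,0,0,0,0]
    - [0.65,0,1.5,0,0,0,0]

```text
time: 3.07
tool_pos: [0.5284, -0.1609, 0.0579]
tool_rot: [-3.14, -0.523, 1.68]
contact_force: [-0.0, 0.4, 0.0]
opening: 0.0595
grip_force: 0.0
```

Emit:
step_arm:
  commands:
    - [0.65,0,0,-1,0,0,0]
    - [0.65,0,0,-2.2,0,0,0]
    - [0.65,0,0.3,-2.2,0,0,0]
    - [0.65,-0.1,0.6,-2.2,0,0,0]
    - [0.65,-0.1,0.9,-2.2,0,0,0]

```text
time: 3.48
tool_pos: [0.5265, -0.1522, 0.0341]
tool_rot: [-3.137, -0.524, 1.678]
contact_force: [-1.1, -3.6, -0.7]
opening: 0.0597
grip_force: 1.5
```

Emit:
step_arm:
  commands:
    - [0.65,0,0.2,0,0,0,0]
    - [0.65,0,0.4,0,0,0,0]
    - [0.65,-0.1,0.6,0,0,0,0]
    - [0.65,-0.1,0.8,0,0,0,0]
    - [0.65,-0.1,1.0,0,0,0,0]

```text
time: 3.9
tool_pos: [0.5259, -0.1419, 0.0348]
tool_rot: [-3.138, -0.524, 1.679]
contact_force: [-1.0, -2.8, -1.3]
opening: 0.0598
grip_force: 1.5
```

Emit:
step_arm:
  commands:
    - [0.65,0,0.2,0,0,0,0]
    - [0.65,-0.1,0.4,0,0,0,0]
    - [0.65,-0.1,0.7,-0.3,0,0,0]
    - [0.65,-0.2,1.0,-0.6,0,0,0]
    - [0.65,-0.2,1.3,-0.8,0,0,0]

```text
time: 4.32
tool_pos: [0.5253, -0.1303, 0.0276]
tool_rot: [3.141, -0.521, 1.679]
contact_force: [1.1, -8.2, 6.4]
opening: 0.0601
grip_force: 4.1
```

Emit:
step_arm:
  commands:
    - [0.65,0,0.2,0,0,0,0]
    - [0.65,0,0.4,0,0,0,0]
    - [0.65,0,0.6,0,0,0,0]
    - [0.65,-0.1,0.8,0,0,0,0]
    - [0.65,-0.1,0.8,0,0,0,0]

```text
time: 4.73
tool_pos: [0.5241, -0.1214, 0.0275]
tool_rot: [-3.141, -0.522, 1.679]
contact_force: [1.7, -4.2, 2.1]
opening: 0.0599
grip_force: 2.4
```

Run:
```python
from h import *
im=read_camera("top"); m=camera_model("top")
b=brass(im,m,(285,180,365,250)); print(b)
v=b[0][1]-b[1][1]; 
if v[0]<0: v=-v
c=(b[0][1]+b[1][1])[:2]/2
yaw=np.radians(96);t=np.array([np.cos(yaw),np.sin(yaw)]);n=np.array([-t[1],t[0]]);d=c+[.0015,.0005]-[.506,-.0103]
print("deg",np.degrees(np.arctan2(v[1],v[0])),"tray xy",d@t,d@n, observe()["contact_force"],observe()["tool_pos"])
```

```text
[((np.int32(79), np.float64(323.1518987341772), np.float64(220.9873417721519)), array([ 0.49720559, -0.06823955,  0.151     ])), ((np.int32(79), np.float64(321.0379746835443), np.float64(206.0759493670886)), array([ 0.53330017, -0.06440843,  0.151     ]))]
deg 6.058764274462201 tray xy -0.05634380731437488 -0.004890138517045866 [ 1.18051648 -4.02941536  1.60373008] [ 0.52408873 -0.12143941  0.02745161]
```

Emit:
step_arm:
  commands:
    - [0.65,0,0.15,0,0,0,0]
    - [0.65,0,0.3,0,0,0,0]
    - [0.65,0,0.45,0,0,0,0]
    - [0.65,-0.1,0.6,0,0,0,0]
    - [0.65,-0.1,0.6,0,0,0,0]

```text
time: 5.2
tool_pos: [0.5231, -0.1155, 0.0274]
tool_rot: [-3.141, -0.522, 1.679]
contact_force: [1.3, -4.8, 2.5]
opening: 0.0596
grip_force: 2.7
```

Emit:
step_arm:
  commands:
    - [0.65,0,0.1,0,0,0,0]
    - [0.65,0,0.2,0,0,0,0]
    - [0.65,0,0.2,0,0,0,0]

```text
time: 5.45
tool_pos: [0.523, -0.1137, 0.0274]
tool_rot: [-3.141, -0.522, 1.679]
contact_force: [0.3, -5.8, 3.8]
opening: 0.0598
grip_force: 3.0
```

Emit:
step_arm:
  commands:
    - [0.65,0,0.05,0,0,0,0]
    - [0.65,0,0.1,0,0,0,0]
    - [0.65,0,0.1,0,0,0,0]

```text
time: 5.7
tool_pos: [0.5231, -0.113, 0.0274]
tool_rot: [-3.141, -0.522, 1.679]
contact_force: [1.4, -7.1, 3.2]
opening: 0.0597
grip_force: 3.5
```

Emit:
step_arm:
  commands:
    - [0.65,0,0.05,0,0,0,0]
    - [0.65,0,0.1,0,0,0,0]
    - [0.65,0,0.1,0,0,0,0]

```text
time: 5.95
tool_pos: [0.5231, -0.1128, 0.0274]
tool_rot: [-3.141, -0.52, 1.679]
contact_force: [-0.3, -10.5, 4.7]
opening: 0.0595
grip_force: 4.8
```

Emit:
step_arm:
  commands:
    - [0.65,0,0.05,0,0,0,0]
    - [0.65,0,0.1,0,0,0,0]
    - [0.65,0,0.1,0,0,0,0]

```text
time: 6.2
tool_pos: [0.5232, -0.1127, 0.0275]
tool_rot: [3.142, -0.519, 1.68]
contact_force: [-1.2, -13.8, 5.3]
opening: 0.0597
grip_force: 6.3
```

```bash
cat >> h.py <<'E'
def bat(z=.151):
    im=read_camera("top"); m=camera_model("top")
    b=brass(im,m,(260,180,365,250),z); v=b[0][1]-b[1][1]
    if v[0]<0: v=-v
    c=(b[0][1]+b[1][1])[:2]/2
    yaw=np.radians(96);t=np.array([np.cos(yaw),np.sin(yaw)]);n=np.array([-t[1],t[0]]);d=c+[.0015,.0005]-[.506,-.0103]
    s=observe(); print("deg",np.degrees(np.arctan2(v[1],v[0])),"tray xy",d@t,d@n,s["contact_force"],s["tool_pos"],s["time"])
    return im
E
python3 -c "
from h import *
bat()"
```

```text
deg 6.190032618853955 tray xy -0.048231739246181765 -0.004369655613938022 [ -1.61105943 -12.30747249   5.48795429] [ 0.52315366 -0.11264558  0.02743747] 6.25
```

Emit:
step_arm:
  commands:
    - [0.65,0,-0.8,0,0,0,0]
    - [0.65,0.1,-2,1,0,0,0]
    - [0.65,0.1,-2,4,0,0,0]
    - [0.65,0.1,-2,7.5,0,0,0]
    - [0.65,0.1,-2,10.2,0,0,0]

```text
time: 6.67
tool_pos: [0.5229, -0.1293, 0.1306]
tool_rot: [-3.138, -0.526, 1.679]
contact_force: [0.8, 0.4, 0.2]
opening: 0.0599
grip_force: 0.0
```

Emit:
step_arm:
  commands:
    - [0.65,0,0,0,0,0,0]
    - [0.65,0,0.4,0,0,0,0]
    - [0.65,0,0.8,0,0,0,0]
    - [0.65,-0.1,1.2,0,0,0,0]
    - [0.65,-0.1,1.5,0,0,0,0]

```text
time: 7.08
tool_pos: [0.5211, -0.1137, 0.1275]
tool_rot: [-3.135, -0.526, 1.678]
contact_force: [-1.0, -1.4, 0.1]
opening: 0.0594
grip_force: 1.2
```

Emit:
step_arm:
  commands:
    - [0.65,0,0.2,0,0,0,0]
    - [0.65,0,0.4,0,0,0,0]
    - [0.65,-0.1,0.6,0,0,0,0]
    - [0.65,-0.1,0.8,0,0,0,0]
    - [0.65,-0.1,1,0,0,0,0]

```text
time: 7.5
tool_pos: [0.5216, -0.1064, 0.129]
tool_rot: [-3.14, -0.521, 1.679]
contact_force: [0.1, -6.2, 5.3]
opening: 0.0599
grip_force: 3.6
```

Emit:
step_arm:
  commands:
    - [0.65,0,0.4,0.25,0,0,0]
    - [0.65,-0.1,0.8,0.5,0,0,0]
    - [0.65,-0.1,1.2,0.75,0,0,0]
    - [0.65,-0.2,1.6,1.0,0,0,0]
    - [0.65,-0.2,2.0,1.2,0,0,0]

```text
time: 7.92
tool_pos: [0.5195, -0.0855, 0.1412]
tool_rot: [-3.14, -0.523, 1.679]
contact_force: [-0.2, -4.3, 4.1]
opening: 0.0598
grip_force: 2.9
```

Emit:
step_arm:
  commands:
    - [0.65,0,0.4,0.2,0,0,0]
    - [0.65,-0.1,0.8,0.4,0,0,0]
    - [0.65,-0.1,1.2,0.5,0,0,0]
    - [0.65,-0.2,1.6,0.6,0,0,0]
    - [0.65,-0.2,2.0,0.7,0,0,0]

```text
time: 8.33
tool_pos: [0.5172, -0.0646, 0.1481]
tool_rot: [-3.139, -0.524, 1.679]
contact_force: [0.7, -2.3, 5.7]
opening: 0.0596
grip_force: 2.2
```

Emit:
step_arm:
  commands:
    - [0.65,0,0.4,0.1,0,0,0]
    - [0.65,-0.1,0.8,0.2,0,0,0]
    - [0.65,-0.1,1.2,0.3,0,0,0]
    - [0.65,-0.2,1.6,0.4,0,0,0]
    - [0.65,-0.2,2.0,0.5,0,0,0]

```text
time: 8.75
tool_pos: [0.5147, -0.0443, 0.1525]
tool_rot: [-3.137, -0.524, 1.679]
contact_force: [0.6, -0.5, 0.5]
opening: 0.0595
grip_force: 0.4
```

Run:
```python
from h import *
im=read_camera("side"); cv2.imwrite("pics/s3.png",cv2.resize(np.ascontiguousarray(im[120:310,200:380,::-1]),None,fx=3,fy=3,interpolation=2))
```

```text
(no output)
```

View pics/s3.png

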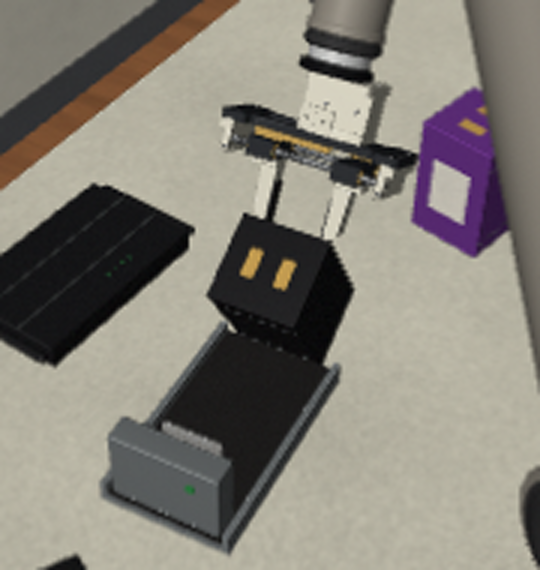

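The battery is leaning cleanly over the tray edge at about 35° and is square between the rails. I'll keep pushing.

Emit:
step_arm:
  commands:
    - [0.65,0,0.4,0.1,0,0,0]
    - [0.65,-0.1,0.8,0.1,0,0,0]
    - [0.65,-0.1,1.2,0.1,0,0,0]
    - [0.65,-0.2,1.6,0.1,0,0,0]
    - [0.65,-0.2,2.0,0.1,0,0,0]

```text
time: 9.22
tool_pos: [0.5127, -0.0245, 0.1536]
tool_rot: [-3.138, -0.524, 1.679]
contact_force: [0.5, -0.0, 0.8]
opening: 0.0599
grip_force: 0.0
```

Emit:
step_arm:
  commands:
    - [0.65,0,0.3,0,0,0,0]
    - [0.65,-0.1,0.6,0,0,0,0]
    - [0.65,-0.1,0.6,0,0,0,0]
    - [0.65,-0.1,0.6,0,0,0,0]
    - [0.65,-0.1,0.6,0,0,0,0]

```text
time: 9.63
tool_pos: [0.512, -0.0191, 0.1537]
tool_rot: [-3.138, -0.524, 1.679]
contact_force: [0.3, -0.8, 0.6]
opening: 0.0596
grip_force: 0.0
```

Run:
```python
from h import *
im=read_camera("side"); cv2.imwrite("pics/s4.png",cv2.resize(np.ascontiguousarray(im[120:310,200:380,::-1]),None,fx=3,fy=3,interpolation=2))
```

```text
(no output)
```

View pics/s4.png

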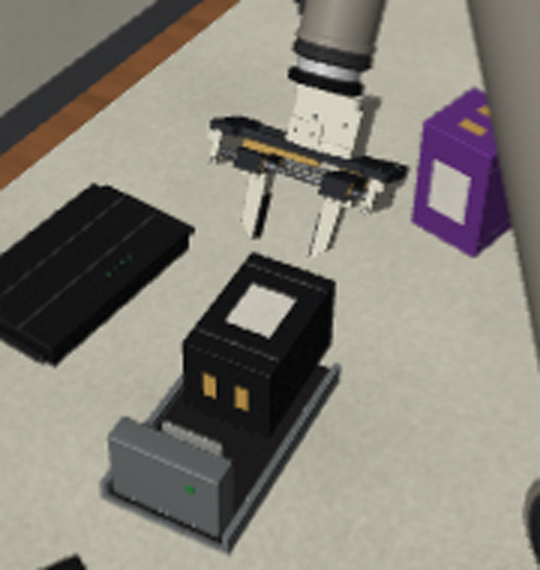

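The battery lies flat on the tray, square, with its brass contacts facing in. Next I back off, go down and push the foot.

Emit:
step_arm:
  commands:
    - [0.65,0.2,-2,0,0,0,0]
    - [0.65,0.4,-4.5,-1,0,0,0]
    - [0.65,0.4,-4.5,-4.5,0,0,0]
    - [0.65,0.4,-4.5,-8,0,0,0]
    - [0.65,0.4,-4.5,-10,0,0,0]

```text
time: 10.1
tool_pos: [0.5149, -0.0643, 0.0509]
tool_rot: [-3.135, -0.525, 1.676]
contact_force: [-0.5, 0.0, -0.5]
opening: 0.0597
grip_force: 0.0
```

Emit:
step_arm:
  commands:
    - [0.65,0,0.5,0,0,0,0]
    - [0.65,-0.1,1.0,0,0,0,0]
    - [0.65,-0.1,1.5,0,0,0,0]
    - [0.65,-0.2,2,0,0,0,0]
    - [0.65,-0.2,2.4,0,0,0,0]

```text
time: 10.52
tool_pos: [0.5148, -0.0401, 0.055]
tool_rot: [-3.141, -0.521, 1.681]
contact_force: [0.0, -3.6, -1.4]
opening: 0.0599
grip_force: 1.8
```

Emit:
step_arm:
  commands:
    - [0.65,0,0.3,0,0,0,0]
    - [0.65,-0.1,0.6,0,0,0,0]
    - [0.65,-0.1,0.9,0,0,0,0]
    - [0.65,-0.1,1.2,0,0,0,0]
    - [0.65,-0.2,1.5,0,0,0,0]

```text
time: 10.93
tool_pos: [0.513, -0.0256, 0.0546]
tool_rot: [-3.141, -0.522, 1.68]
contact_force: [1.8, -5.5, 2.5]
opening: 0.0597
grip_force: 3.0
```

Emit:
step_arm:
  commands:
    - [0.65,0,0.35,0,0,0,0]
    - [0.65,-0.1,0.7,0,0,0,0]
    - [0.65,-0.1,1.05,0,0,0,0]
    - [0.65,-0.1,1.4,0,0,0,0]
    - [0.65,-0.2,1.7,0,0,0,0]

```text
time: 11.35
tool_pos: [0.511, -0.0085, 0.0546]
tool_rot: [-3.141, -0.522, 1.68]
contact_force: [1.7, -5.3, 3.1]
opening: 0.0599
grip_force: 3.0
```

Emit:
step_arm:
  commands:
    - [0.65,0,0.3,0,0,0,0]
    - [0.65,-0.1,0.6,0,0,0,0]
    - [0.65,-0.1,0.9,0,0,0,0]
    - [0.65,-0.1,1.1,0,0,0,0]
    - [0.65,-0.1,1.3,0,0,0,0]

```text
time: 11.77
tool_pos: [0.5097, 0.0045, 0.0546]
tool_rot: [-3.141, -0.522, 1.68]
contact_force: [0.9, -6.1, 2.8]
opening: 0.0596
grip_force: 3.1
```

Emit:
step_arm:
  commands:
    - [0.65,0,0.15,0,0,0,0]
    - [0.65,0,0.3,0,0,0,0]
    - [0.65,0,0.45,0,0,0,0]
    - [0.65,-0.1,0.6,0,0,0,0]
    - [0.65,-0.1,0.6,0,0,0,0]

```text
time: 12.18
tool_pos: [0.5088, 0.0107, 0.0546]
tool_rot: [-3.141, -0.523, 1.68]
contact_force: [0.3, -5.0, 1.6]
opening: 0.0598
grip_force: 2.4
```

Emit:
step_arm:
  commands:
    - [0.65,0,0.15,0,0,0,0]
    - [0.65,0,0.3,0,0,0,0]
    - [0.65,0,0.4,0,0,0,0]
    - [0.65,0,0.4,0,0,0,0]

```text
time: 12.52
tool_pos: [0.5087, 0.0147, 0.0545]
tool_rot: [-3.14, -0.523, 1.68]
contact_force: [0.3, -5.3, 2.5]
opening: 0.059
grip_force: 2.6
```

Emit:
step_arm:
  commands:
    - [0.65,0,0.1,0,0,0,0]
    - [0.65,0,0.2,0,0,0,0]
    - [0.65,0,0.3,0,0,0,0]
    - [0.65,0,0.3,0,0,0,0]

```text
time: 12.85
tool_pos: [0.5088, 0.0171, 0.0545]
tool_rot: [-3.141, -0.522, 1.68]
contact_force: [0.3, -8.1, 3.1]
opening: 0.0596
grip_force: 3.9
```

Emit:
step_arm:
  commands:
    - [0.65,0,0.1,0,0,0,0]
    - [0.65,0,0.2,0,0,0,0]
    - [0.65,0,0.3,0,0,0,0]
    - [0.65,0,0.3,0,0,0,0]

```text
time: 13.18
tool_pos: [0.509, 0.0194, 0.0545]
tool_rot: [-3.141, -0.52, 1.68]
contact_force: [-0.7, -10.0, 4.2]
opening: 0.0595
grip_force: 5.3
```

Emit:
step_arm:
  commands:
    - [0.65,0,0.1,0,0,0,0]
    - [0.65,0,0.2,0,0,0,0]
    - [0.65,0,0.3,0,0,0,0]
    - [0.65,0,0.3,0,0,0,0]

```text
time: 13.52
tool_pos: [0.509, 0.0223, 0.0546]
tool_rot: [-3.141, -0.52, 1.68]
contact_force: [-1.2, -11.3, 4.0]
opening: 0.0596
grip_force: 5.4
```

Emit:
step_arm:
  commands:
    - [0.65,0,0.1,0,0,0,0]
    - [0.65,0,0.2,0,0,0,0]
    - [0.65,-0.1,0.3,0,0,0,0]
    - [0.65,-0.1,0.3,0,0,0,0]

```text
time: 13.85
tool_pos: [0.5082, 0.0254, 0.0546]
tool_rot: [3.141, -0.52, 1.68]
contact_force: [-0.2, -10.5, 3.1]
opening: 0.0597
grip_force: 5.2
```

Emit:
step_arm:
  commands:
    - [0.65,0,0.1,0,0,0,0]
    - [0.65,0,0.2,0,0,0,0]
    - [0.65,0,0.2,0,0,0,0]

```text
time: 14.1
tool_pos: [0.5082, 0.0273, 0.0546]
tool_rot: [3.141, -0.52, 1.68]
contact_force: [0.3, -11.0, 4.2]
opening: 0.0599
grip_force: 5.4
```

Emit:
step_arm:
  commands:
    - [0.65,0,0.1,0,0,0,0]
    - [0.65,0,0.2,0,0,0,0]
    - [0.65,0,0.2,0,0,0,0]

```text
time: 14.35
tool_pos: [0.5082, 0.029, 0.0546]
tool_rot: [3.141, -0.52, 1.68]
contact_force: [0.1, -11.5, 4.4]
opening: 0.0597
grip_force: 6.1
```

Emit:
step_arm:
  commands:
    - [0.65,0,0.1,0,0,0,0]
    - [0.65,0,0.1,0,0,0,0]

```text
time: 14.52
tool_pos: [0.5082, 0.0292, 0.0545]
tool_rot: [3.141, -0.518, 1.681]
contact_force: [-1.5, -16.7, 4.8]
opening: 0.0593
grip_force: 8.1
```

Emit:
step_arm:
  commands:
    - [0.65,0,0.1,0,0,0,0]
    - [0.65,0,0.1,0,0,0,0]

```text
time: 14.68
tool_pos: [0.5082, 0.0294, 0.0545]
tool_rot: [3.141, -0.517, 1.681]
contact_force: [-2.9, -20.9, 7.3]
opening: 0.0597
grip_force: 10.0
```

Emit:
step_arm:
  commands:
    - [0.65,0,0.05,0,0,0,0]
    - [0.65,0,0.05,0,0,0,0]

```text
time: 14.85
tool_pos: [0.5082, 0.0295, 0.0545]
tool_rot: [3.141, -0.516, 1.681]
contact_force: [-4.1, -22.4, 8.1]
opening: 0.0596
grip_force: 11.0
```

Emit:
step_arm:
  commands:
    - [0.65,0,-0.8,0,0,0,0]
    - [0.65,0.2,-3,0,0,0,0]
    - [0.65,0.4,-6,1,0,0,0]
    - [0.65,0.4,-9,4,0,0,0]
    - [0.65,0.5,-12,8,0,0,0]

```text
time: 15.27
tool_pos: [0.5104, -0.0813, 0.1265]
tool_rot: [-3.134, -0.527, 1.677]
contact_force: [1.0, -0.2, -0.7]
opening: 0.0596
grip_force: 0.0
```

Run:
```python
from h import *
a=read_camera("top"); b=read_camera("side")
A=cv2.resize(np.ascontiguousarray(a[180:270,195:310,::-1]),(767,600),interpolation=2)[:, :]
B=cv2.resize(np.ascontiguousarray(b[200:310,225:335,::-1]),(600,600),interpolation=2)
cv2.imwrite("pics/f.png",np.hstack([cv2.resize(A,(430,336)),cv2.resize(B,(336,336))]))
m=camera_model("top"); yaw=np.radians(96);t=np.array([np.cos(yaw),np.sin(yaw)]);n=np.array([-t[1],t[0]])
s=a[180:270,195:310].astype(int); k=(s.min(2)>140).astype(np.uint8)
# label on the battery's upper face, z=.109
nc,l,st,ce=cv2.connectedComponentsWithStats(((s.max(2)-s.min(2)<25)&(s.min(2)>150)).astype(np.uint8))
for i in range(1,nc):
    if st[i,4]>40: print(st[i],ce[i]+[195,180],onz(m,*(ce[i]+[195,180]),.109), cv2.minAreaRect(np.argwhere(l==i)[:,::-1].astype(np.float32)))
print(observe()["tool_pos"],observe()["time"])
```

```text
[  0   0  57  58 976] [211.87602459 195.73053279] [0.56990724 0.20526823 0.109     ] ((28.0, 28.5), (57.0, 56.0), 90.0)
[ 57   0  58  28 689] [285.12626996 188.38171263] [0.58312133 0.02036141 0.109     ] ((85.5, 13.5), (27.0, 57.0), 90.0)
[ 43  33  25  22 434] [250.01612903 223.71198157] [0.49679114 0.11088111 0.109     ] ((55.09999084472656, 43.70000076293945), (18.667619705200195, 23.193105697631836), 81.8698959350586)
[103  35  12  31 163] [304.17177914 228.92638037] [ 0.47985572 -0.02426413  0.109     ] ((108.5, 50.0), (30.0, 11.0), 90.0)
[  0  56  60  34 574] [215.7195122  259.48954704] [0.41002834 0.19866095 0.109     ] ((29.5, 72.5), (33.0, 59.0), 90.0)
[ 0.514427   -0.08483989  0.13091654] 15.3667
```

View pics/f.png

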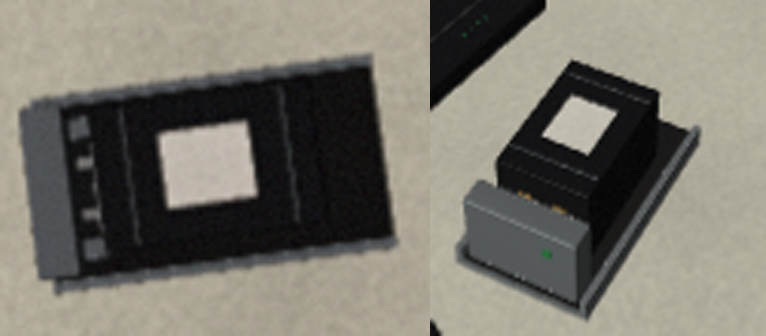

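The battery sits against both posts with the plate flush, it is parallel to the tray, and the gripper is clear.

```bash
python3 -c "
from cell import *
print(hand_in())"
```

```text
the job is handed in; nothing more can be done
None
```

The job is handed in: the battery was slid square to the tray edge, tipped in contact end first and pushed until it stopped against the posts (peak push about 24 N), and the gripper is clear of everything.

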